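# Close up the tea-and-coffee caddy

## Robot

A 6-joint arm with a two-finger parallel gripper is mounted at the origin on the work surface. World frame = base frame: x ahead of the robot, y to its left, z up, the work surface at z = 0. Lengths are in m, angles in rad, forces in N, time in s.
With the tool pointing down it reaches from about 0.275 to 0.725 m from the base axis. Payload 5.6 kg.
Tool frame: the origin (TCP) lies on the centre line of the jaws, within the pads' length; the fingertips stand 19 mm ahead of it and the grasp point (between the pads) is the TCP; z points along the fingers, y is the line along which they close (so a half turn about z gives the same grasp; the last joint's range is limited). The gripper opens to 85 mm and grips with 20 to 120 N. Pads are 22 mm wide; open, the fingers measure 114 mm over their backs; the gripper's body (76 mm by 85 mm) begins 54 mm behind the grasp point. The pads swing forward as they close: fully open they stand 13 mm farther back than shut.
Start: joints at [-0.843, 0.255, 0.108, 0, -1.424, -0.285], TCP at [0.236, -0.497, 0.224] pointing down, gripper open.
Joint ranges: [-2.95, 2.95], [-1.21, 1.97], [-1.09, 1.5], [-2.87, 1.71], [-2.94, -0.07], [-3.05, 3.05]. Speed limits (rad/s): [2.57, 2.57, 3.14, 3.14, 3.14, 3.14].

## Interface

Orientations are given as a rotation vector (axis times angle).
In Python, from bench import read_state, capture, hand_in gives the robot as it stands.
- The arm moves only by the tool send_rows, never from a script. Its argument "increments" is a list of rows, each a list of 3 entries, a list of its own where there are three numbers: the shift along the tool's x, y, z as a fraction of full scale, then the turn about the tool's z as a fraction of full scale, then the gripper command: -1 is shut, 1 is fully open, values between are in proportion. A call has 1 to 5 rows; each row shifts and turns the commanded pose from where the row before left it, along the tool's axes as they then stand; what a row does not reach is not made up. Full scale, the value 1, is 200 mm for a shift and 30 degrees for a turn. A row lasts 1/12 s, in which the tool goes at most 41.7 mm and 7.16 degrees, less where a joint would pass 70% of its speed; a pose out of reach is approached as far as the arm can. A call with a number of a shift or a turn outside -1 to 1 is refused whole. A call with a gripper value outside its range is refused whole. The fingers move at their own pace and stop on an object; "newtons" is the grip in N (left out, the last holds). Time passes only in rows, so rows that do not move let the fingers close. It gives the time, the measured TCP pose, the force, the opening and the grip force at its end, in the units of the state.
- read_state(): the state, without advancing time (a new reading comes with each control period).
- capture(name): name is "scene" or "top"; returns a dict with "color" (384x512x3 uint8, red, green, blue), "fov_y" (degrees; the focal length in pixels is half the picture's height over the tangent of half this angle, whatever the lens; pixels are square), "cx", "cy" (the principal point, pixels), "pose" (4x4, takes a point from camera to world coordinates). Camera axes: x right, y up, looking along -z (the intrinsics and any distortion apply to the point x, -y, -z); pixel columns grow to the right and rows downward; lengths in m; the calibration is good to about 2 mm. A picture is of the moment at which its call begins. There is no depth.
- hand_in(): hands the job in; it is judged then, once.
The state is a dict: "time_s": time; "joint_positions": joint angles; "joint_velocities": joint speeds; "effort": joint torques, N m; "eef_pos": TCP position; "tool_rot": TCP orientation; "contact_force": force on the tool from outside, world axes, zero at the start; "torque": the same for the moment, N m; "opening": finger opening in m; "grasp_force": force on a finger pad.
Only numpy, scipy, OpenCV 4.12 (cv2) and the standard library are available. Lean on these libraries where they do the work, as an engineer would, in place of code of your own. Each camera call takes 0.05 s, during which the arm holds its last target. There are 200 camera calls.

## Task

Close up the tea-and-coffee caddy: with the fingertips, push both of its drawers fully home and push its lid down until it lies shut on the rim. Only push - do not lift the caddy or shove it along the worktop, and leave everything else on the counter where it stands.

Things in the scene. Friction and masses are not known exactly. Their poses are not given: they have to be found in the camera images.
- caddy: white tea-and-coffee caddy, loose on the worktop, about 4 kg; it starts to slide only when pushed with about 17 to 30 N. Origin: centre of its underside; its own x points from its front (drawers, towards the robot) to its back, y to its left, z up. Base 170 mm deep (x -85 to +85), 270 mm wide, 70 mm high; on its rear 120 mm (x -35 to +85) stands an open well whose rim is 125 mm high; so the front 50 mm is an empty ledge at 70 mm.
- drawer_left (a joint): opening of the left (+y) drawer in m, 0 = fully home and flush with the front of the caddy, up to 0.09; slides out along the caddy's -x. About 1.5 N of friction, stays where it is left.
- drawer_right (a joint): opening of the right (-y) drawer in m, just like the left one.
- drawer_left_front (a point): centre of the outer face of the left drawer's plain wooden front: 122 mm wide, 54 mm high, centred 35 mm above the worktop and 66 mm to the left of the caddy's middle, no knob (the dark finger-hole is only a mark). The face lies at caddy x = -85 mm when home and moves with the drawer.
- drawer_right_front (a point): the same for the right drawer, 66 mm to the right of the caddy's middle.
- lid (a joint): angle of the lid in rad: 0 = shut, flat on the rim; 1.57 = upright; at most 1.7. Stiff hinge: it stays at any angle, and takes 2 to 4 N at 100 mm from the hinge to push.
- lid_hinge (a point): middle of the hinge line, along the caddy's y at the back rim (caddy x = +85 mm, 125 mm high). It lies in the underside of the lid.
- lid_edge (a point): middle of the lid's free edge, at its upper face. The lid is a wooden frame with two clear panes, 270 mm wide, 125 mm from hinge to free edge, 10 mm thick, with a smooth top. Shut, it reaches from the hinge towards the front; opened, its free edge swings up and back and its top face turns to the caddy's back.
- mug: white mug, 80 mm wide, 92 mm tall; origin at the centre of its underside; a bystander
- jar: amber glass jar with steel cap, 76 mm wide, 110 mm tall; origin at the centre of its underside; a bystander
- teapot: white teapot with spout and handle, about 170 mm long, 97 mm tall; origin at the centre of its underside; a bystander
- bowl: blue bowl, 110 mm wide, 50 mm tall; origin at the centre of its underside; a bystander
- spoon: spoon, 190 mm long, lying on the worktop; origin on its underside; a bystander

How it is judged:
By the outcome, as a careful person would: the job done as asked, in the order asked, and still so for the second after the job is handed in, with the robot touching nothing.
It also fails if it takes over 54 s, if anything falls off the work surface, if the arm or the gripper's body presses on something with over 40 N, if the wrist force passes 120 N, or if a joint passes its speed limit or range.

## Working session

There is one attempt and no reset: what is moved stays moved. The work goes in short steps, Python scripts to look and compute and a tool call to move; the robot and the scene stay as the last step left them, time stands still between calls to the robot, and variables do not carry over. Pictures are saved under pics/ and viewed, at most 10 in all, crops included, and the job is handed in when it is done.

Besides the shell and the picture viewer there is one more tool, called as name(argument=value, ...), one argument or row to a line, values as JSON. send_rows: Moves the arm, as the interface text tells. Shift numbers are shares of 200 mm and turn numbers shares of 30 degrees, none past 1 either way. Its arguments: {"type":"object","properties":{"increments":{"type":"array"},"newtons":{"type":"number"}},"required":["increments"]}

```bash
mkdir -p pics; ls
python3 - <<'E'
from bench import *
import cv2
s=read_state();print({k:s[k] for k in('time_s','eef_pos','tool_rot','opening','contact_force')})
for n in('scene','top'):
    c=capture(n);cv2.imwrite(f'pics/{n}0.png',c['color'][...,::-1]);print(n,{k:c[k] for k in c if k!='color'})
E
```

```text
pics
{'time_s': 0.0, 'eef_pos': array([ 0.2354654 , -0.49647383,  0.22340986]), 'tool_rot': array([ 6.89600494e-01, -3.06446552e+00, -2.87952648e-03]), 'opening': 0.08560147935893117, 'contact_force': array([ 0.09865664,  0.04217741, -0.68111618])}
scene {'fov_y': 50.237270558690504, 'cx': 254.60716856414496, 'cy': 192.20381049748, 'pose': array([[-0.49798266, -0.49334582,  0.71317821,  1.31925877],
       [ 0.86717866, -0.27969739,  0.41203221,  0.54835072],
       [-0.00380029,  0.82363783,  0.56710342,  0.69707431],
       [ 0.        ,  0.        ,  0.        ,  1.        ]])}
top {'fov_y': 43.78244280555341, 'cx': 264.19057242162717, 'cy': 200.2462115335937, 'pose': array([[ 3.57239131e-03,  9.89807341e-01, -1.42368065e-01,
         3.27061920e-01],
       [-9.99993266e-01,  3.41632260e-03, -1.34065222e-03,
         1.05383821e-01],
       [-8.40612176e-04,  1.42371895e-01,  9.89812880e-01,
         1.66460044e+00],
       [ 0.00000000e+00,  0.00000000e+00,  0.00000000e+00,
         1.00000000e+00]])}
```

View pics/scene0.png

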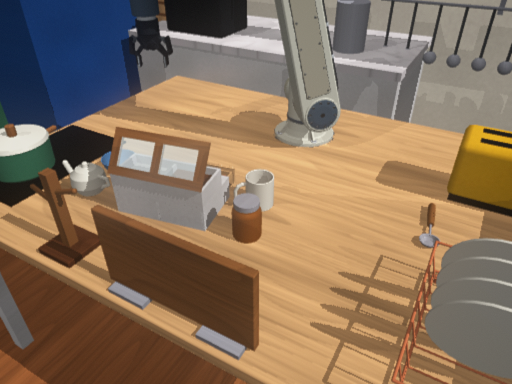

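View pics/top0.png

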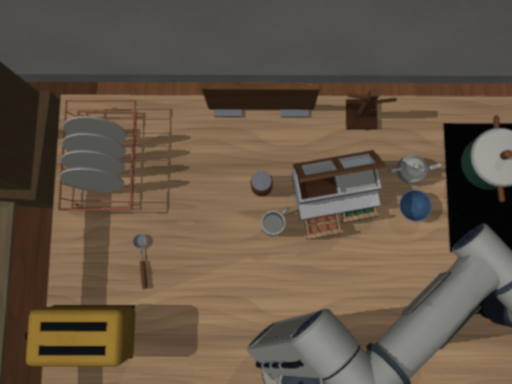

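The scene view shows the caddy at about (165,180) with its lid up and tilted back, and the mug (260,188) and jar (247,218) beside it. In the top view the caddy is at (337,185), with both drawers out at (322,225) and (360,213). The mug (273,222), jar (262,182), teapot (413,168) and bowl (416,205) stand around it. I'll enlarge both.

Run:
```python
import cv2
a=cv2.imread('pics/top0.png')[140:250,250:400];cv2.imwrite('pics/topc.png',cv2.resize(a,None,fx=5.3,fy=5.3,interpolation=cv2.INTER_CUBIC))
a=cv2.imread('pics/scene0.png')[120:250,100:280];cv2.imwrite('pics/scenec.png',cv2.resize(a,None,fx=4.4,fy=4.4,interpolation=cv2.INTER_CUBIC))
```

```text
(no output)
```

View pics/topc.png

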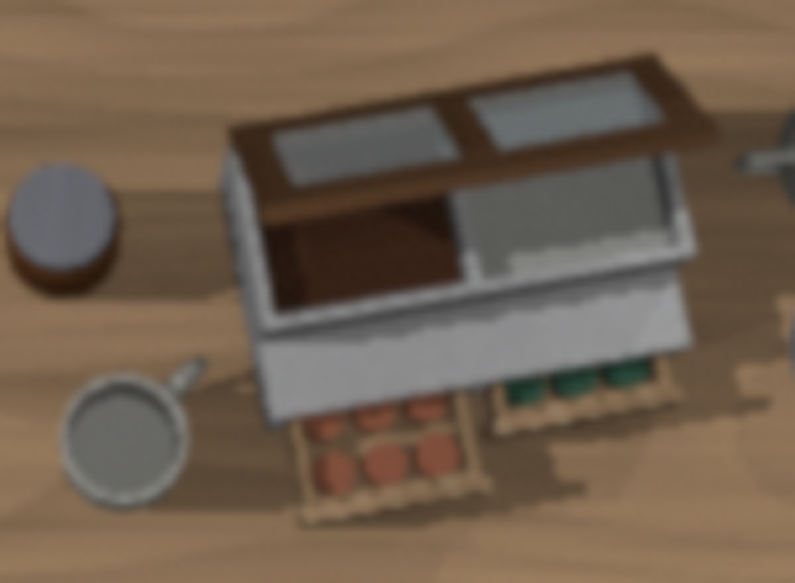

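View pics/scenec.png

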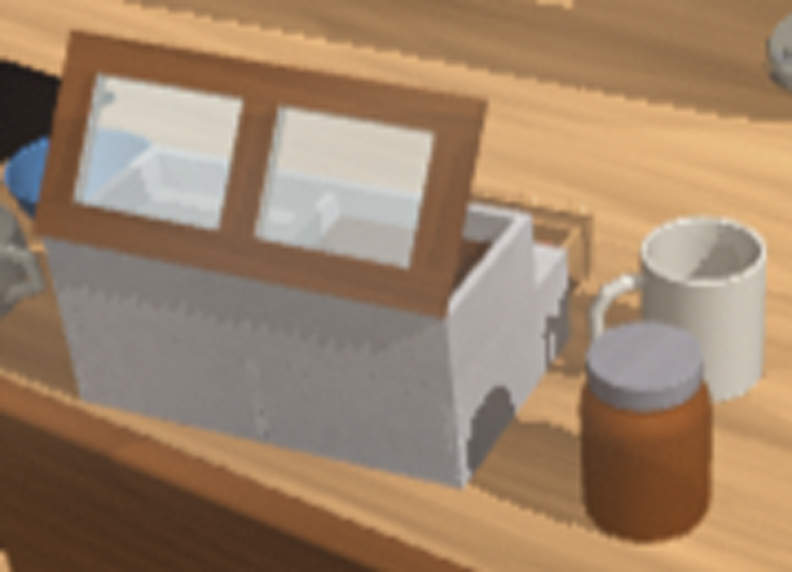

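Top crop: ledge front corners at (270,420) and (690,347), drawer front top edges at (303,520)-(490,490) and (497,432)-(678,400), lid free edge at (262,218)-(718,130) and hinge edge at (232,130)-(655,55). Scene crop: lid free edge at (70,32)-(487,100), hinge at (45,237)-(448,315). Next I cast rays through these points.

```bash
cat > h.py <<'E'
import numpy as np
from bench import read_state,capture
def ray(c,u,v):
    f=192/np.tan(np.radians(c['fov_y'])/2);R=c['pose'][:3,:3]
    d=R@np.array([(u-c['cx'])/f,-(v-c['cy'])/f,-1]);return c['pose'][:3,3],d/np.linalg.norm(d)
def plane(c,u,v,z):
    o,d=ray(c,u,v);return o+d*(z-o[2])/d[2]
def tri(r1,r2):
    A=sum(np.eye(3)-np.outer(d,d) for o,d in(r1,r2));b=sum((np.eye(3)-np.outer(d,d))@o for o,d in(r1,r2))
    p=np.linalg.solve(A,b);return p,[np.linalg.norm(np.cross(p-o,d)) for o,d in(r1,r2)]
E
python3 - <<'E'
from h import *
np.set_printoptions(precision=4,suppress=True)
t=capture('top');s=capture('scene')
T=lambda x,y:((x+.5)/5.3-.5+250,(y+.5)/5.3-.5+140)
S=lambda x,y:((x+.5)/4.4-.5+100,(y+.5)/4.4-.5+120)
for n,p,z in[('ledgeL',(270,420),.07),('ledgeR',(690,347),.07),('rimL',(262,332),.125),('rimR',(693,253),.125),('hingeL',(230,140),.125),('dLa',(303,520),.062),('dLb',(490,490),.062),('dRa',(497,432),.062),('dRb',(678,400),.062),('mugrim',(125,440),.092),('mughandle',(200,362),.06),('jar',(62,217),.11)]:
    print(n,plane(t,*T(*p),z))
for n,a,b in[('freeL',(262,218),(487,100)),('freeR',(718,130),(70,32)),('hingeL',(232,130),(448,315)),('hingeR',(655,55),(45,237))]:
    print(n,*tri(ray(t,*T(*a)),ray(s,*S(*b))))
for n,p,z in[('hL',(448,312),.125),('hR',(45,237),.125),('botL',(465,485),0),('botR',(82,395),0)]:print(n,plane(s,*S(*p),z))
E
```

```text
ledgeL [ 0.4939 -0.0145  0.07  ]
ledgeR [ 0.5414 -0.2816  0.07  ]
rimL [ 0.5424 -0.0059  0.125 ]
rimR [ 0.5925 -0.2719  0.125 ]
hingeL [0.6626 0.0132 0.125 ]
dLa [ 0.4313 -0.0355  0.062 ]
dLb [ 0.4507 -0.1541  0.062 ]
dRa [ 0.4875 -0.1593  0.062 ]
dRb [ 0.5084 -0.2748  0.062 ]
mugrim [0.4787 0.0776 0.092 ]
mughandle [0.532  0.0291 0.06  ]
jar [0.6165 0.1173 0.11  ]
freeL [0.5938 0.0022 0.2265] [np.float64(0.001386300304637242), np.float64(0.001386300304637151)]
freeR [ 0.6468 -0.2632  0.2279] [np.float64(0.00029299837166685353), np.float64(0.0002929983716670685)]
hingeL [0.666  0.0153 0.1283] [np.float64(0.003861349705550952), np.float64(0.0038613497055508404)]
hingeR [ 0.7145 -0.2486  0.1253] [np.float64(0.0043598010423990564), np.float64(0.004359801042399238)]
hL [0.6585 0.0143 0.125 ]
hR [ 0.7129 -0.2439  0.125 ]
botL [0.6596 0.0158 0.    ]
botR [ 0.7078 -0.2516  0.    ]
```

Caddy centre is about (0.601,-0.133) with yaw 10.1°. The left drawer is open about 66 mm and the right about 31 mm, and the lid is at about 0.98 rad. The plan is to align the tool with the caddy, shut the fingers, and close the drawers before the lid.

send_rows(
  increments=[
    [[0,0,0],0.17,-1],
    [[0,0,0],0.17,-1],
    [[0,0,0],0.17,-1],
    [[-0.12,0.11,0],0,-1],
    [[-0.12,0.11,0],0,-1],
  ],
  newtons=20,
)

```text
time_s: 0.62
eef_pos: [0.2748, -0.4451, 0.2236]
tool_rot: [0.27, -3.129, -0.001]
contact_force: [1.6, -1.1, -0.3]
opening: 0.0256
grasp_force: 0.0
```

send_rows(
  increments=[
    [[-0.12,0.11,0],0,-1],
    [[-0.12,0.11,0],0,-1],
    [[-0.12,0.11,0],0,-1],
    [[-0.12,0.11,0],0,-1],
    [[-0.12,0.11,0],0,-1],
  ],
)

```text
time_s: 1.03
eef_pos: [0.3747, -0.3145, 0.2242]
tool_rot: [0.276, -3.129, -0.0]
contact_force: [1.3, -0.1, -0.0]
opening: 0.0002
grasp_force: 0.0
```

send_rows(
  increments=[
    [[-0.12,0.11,0],0,-1],
    [[-0.12,0.11,0],0,-1],
    [[0,0.11,0],0,-1],
    [[0,0,0],0,-1],
    [[0,0,0],0,-1],
  ],
)

```text
time_s: 1.45
eef_pos: [0.41, -0.2417, 0.2244]
tool_rot: [-0.279, 3.129, 0.0]
contact_force: [0.8, -0.9, 0.5]
opening: -0.0002
grasp_force: 0.0
```

send_rows(
  increments=[
    [[-0.04,0.04,0.17],0,-1],
    [[-0.04,0,0.17],0,-1],
    [[-0.04,0,0.17],0,-1],
    [[-0.04,0,0.17],0,-1],
    [[0,0,0.17],0,-1],
  ],
)

```text
time_s: 1.87
eef_pos: [0.4408, -0.23, 0.0529]
tool_rot: [-0.275, 3.128, -0.001]
contact_force: [0.7, 0.3, 0.2]
opening: 0.0001
grasp_force: 0.0
```

send_rows(
  increments=[
    [[0,0,0],0,-1],
    [[-0.05,0,0],0,-1],
    [[-0.05,0,0],0,-1],
    [[-0.05,0,0],0,-1],
    [[-0.05,0,0],0,-1],
  ],
)

```text
time_s: 2.28
eef_pos: [0.482, -0.2225, 0.0564]
tool_rot: [-0.275, 3.126, -0.002]
contact_force: [-0.0, -0.6, -0.3]
opening: -0.0
grasp_force: 0.0
```

send_rows(
  increments=[
    [[-0.02,0,0],0,-1],
    [[-0.02,0,0],0,-1],
    [[-0.02,0,0],0,-1],
    [[-0.02,0,0],0,-1],
    [[-0.02,0,0],0,-1],
  ],
)

```text
time_s: 2.7
eef_pos: [0.4993, -0.2186, 0.0548]
tool_rot: [-0.276, 3.129, -0.0]
contact_force: [-1.9, 1.3, 4.0]
opening: 0.0002
grasp_force: 2.2
```

send_rows(
  increments=[
    [[-0.01,0,0],0,-1],
    [[-0.01,0,0],0,-1],
    [[-0.01,0,0],0,-1],
  ],
)

```text
time_s: 2.95
eef_pos: [0.5053, -0.2175, 0.0547]
tool_rot: [-0.276, 3.129, -0.0]
contact_force: [-1.4, 1.5, 5.6]
opening: -0.0
grasp_force: 2.7
```

send_rows(
  increments=[
    [[-0.01,0,0],0,-1],
    [[-0.01,0,0],0,-1],
    [[-0.01,0,0],0,-1],
  ],
)

```text
time_s: 3.2
eef_pos: [0.5111, -0.2165, 0.0547]
tool_rot: [-0.276, 3.129, -0.0]
contact_force: [-0.5, 1.2, 4.9]
opening: 0.0004
grasp_force: 2.7
```

send_rows(
  increments=[
    [[-0.005,0,0],0,-1],
    [[-0.005,0,0],0,-1],
  ],
)

```text
time_s: 3.37
eef_pos: [0.5131, -0.2161, 0.0547]
tool_rot: [-0.276, 3.129, -0.0]
contact_force: [-2.3, 2.2, 5.3]
opening: 0.0003
grasp_force: 2.7
```

send_rows(
  increments=[
    [[-0.005,0,0],0,-1],
    [[-0.005,0,0],0,-1],
  ],
)

```text
time_s: 3.53
eef_pos: [0.515, -0.2158, 0.0547]
tool_rot: [-0.276, 3.129, -0.0]
contact_force: [-2.1, 1.3, 5.4]
opening: 0.0002
grasp_force: 2.6
```

send_rows(
  increments=[
    [[-0.005,0,0],0,-1],
  ],
)

```text
time_s: 3.62
eef_pos: [0.516, -0.2156, 0.0547]
tool_rot: [-0.276, 3.129, -0.0]
contact_force: [-1.5, 0.4, 5.4]
opening: 0.0002
grasp_force: 2.6
```

send_rows(
  increments=[
    [[-0.005,0,0],0,-1],
  ],
)

```text
time_s: 3.7
eef_pos: [0.517, -0.2154, 0.0547]
tool_rot: [-0.276, 3.129, -0.0]
contact_force: [-1.9, 0.8, 6.0]
opening: -0.0003
grasp_force: 2.6
```

Run:
```python
from h import *
import cv2
a=[]
for n,(y,x) in(('top',(130,250)),('scene',(110,95))):
    c=capture(n)['color'][y:y+130,x:x+165,::-1];a.append(cv2.resize(c,None,fx=2.4*1.0,fy=2.4*1.0,interpolation=cv2.INTER_CUBIC))
cv2.imwrite('pics/p1.png',np.hstack(a));s=read_state();print(s['contact_force'],s['torque'])
```

```text
[-0.71777056  1.53886155  4.7916716 ] [0.49742583 0.44278993 0.03121234]
```

View pics/p1.png

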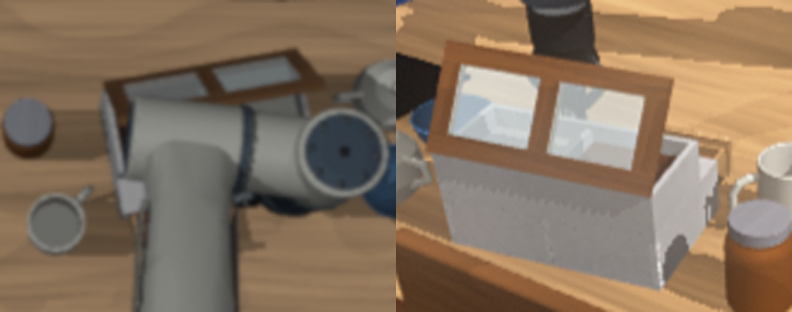

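The view shows the caddy unmoved with its lid as before, and the gripper in front of the right drawer. I'll continue gently.

send_rows(
  increments=[
    [[-0.005,0,0],0,-1],
  ],
)

```text
time_s: 3.88
eef_pos: [0.5179, -0.2152, 0.0547]
tool_rot: [-0.276, 3.129, -0.0]
contact_force: [-2.7, 1.6, 5.3]
opening: 0.0001
grasp_force: 2.6
```

send_rows(
  increments=[
    [[-0.005,0,0],0,-1],
  ],
)

```text
time_s: 3.97
eef_pos: [0.5189, -0.2151, 0.0547]
tool_rot: [-0.276, 3.129, -0.0]
contact_force: [-1.4, 1.4, 5.0]
opening: 0.0
grasp_force: 2.6
```

send_rows(
  increments=[
    [[-0.005,0,0],0,-1],
  ],
)

```text
time_s: 4.05
eef_pos: [0.5197, -0.2149, 0.0547]
tool_rot: [0.276, -3.129, 0.0]
contact_force: [-4.3, 0.5, 7.8]
opening: 0.0005
grasp_force: 4.6
```

send_rows(
  increments=[
    [[-0.004,0,0],0,-1],
  ],
)

```text
time_s: 4.13
eef_pos: [0.5197, -0.2149, 0.0547]
tool_rot: [0.276, -3.128, 0.0]
contact_force: [-6.2, 0.5, 8.7]
opening: 0.0002
grasp_force: 5.4
```

send_rows(
  increments=[
    [[-0.003,0,0],0,-1],
  ],
)

```text
time_s: 4.22
eef_pos: [0.5197, -0.2149, 0.0547]
tool_rot: [0.276, -3.127, 0.0]
contact_force: [-6.7, 0.0, 10.3]
opening: 0.0003
grasp_force: 6.0
```

Right drawer is home: the position stalled while the force rose. Next I back off and shift to the left drawer.

send_rows(
  increments=[
    [[0.11,0,0],0,-1],
    [[0.12,0,0],0,-1],
    [[0.12,0,0],0,-1],
    [[0.12,0,0],0,-1],
    [[0,0,0],0,-1],
  ],
)

```text
time_s: 4.63
eef_pos: [0.4245, -0.231, 0.0537]
tool_rot: [0.272, -3.127, -0.003]
contact_force: [-0.3, 0.9, -0.8]
opening: -0.0002
grasp_force: 0.0
```

send_rows(
  increments=[
    [[0,0.165,0],0,-1],
    [[0,0.165,0],0,-1],
    [[0,0.165,0],0,-1],
    [[0,0.165,0],0,-1],
    [[0,0,0],0,-1],
  ],
)

```text
time_s: 5.05
eef_pos: [0.4048, -0.0974, 0.0542]
tool_rot: [-0.281, 3.129, 0.002]
contact_force: [0.5, -0.4, -0.1]
opening: 0.0002
grasp_force: 0.0
```

```bash
cat >> h.py <<'E'
def cad():
    s=read_state();p=s['eef_pos']-[.601,-.133,0];y=np.radians(10.1)
    print(s['time_s'],np.round([p[0]*np.cos(y)+p[1]*np.sin(y),-p[0]*np.sin(y)+p[1]*np.cos(y),p[2]],4),np.round(s['contact_force'],1))
E
python3 -c "
from h import *
cad()"
```

```text
5.05 [-0.1869  0.0695  0.0542] [ 0.5 -0.4 -0.1]
```

send_rows(
  increments=[
    [[-0.02,-0.01,0],0,-1],
    [[-0.02,0,0],0,-1],
    [[-0.02,0,0],0,-1],
    [[-0.02,0,0],0,-1],
    [[-0.02,0,0],0,-1],
  ],
)

```text
time_s: 5.47
eef_pos: [0.4261, -0.1003, 0.0541]
tool_rot: [0.273, -3.129, 0.0]
contact_force: [0.7, -0.7, 1.1]
opening: 0.0001
grasp_force: 0.0
```

send_rows(
  increments=[
    [[-0.02,0,0],0,-1],
    [[-0.02,0,0],0,-1],
    [[-0.02,0,0],0,-1],
    [[-0.02,0,0],0,-1],
    [[-0.02,0,0],0,-1],
  ],
)

```text
time_s: 5.88
eef_pos: [0.4453, -0.0963, 0.0542]
tool_rot: [0.275, -3.129, 0.0]
contact_force: [-1.4, -1.3, 0.1]
opening: 0.0001
grasp_force: 0.8
```

send_rows(
  increments=[
    [[-0.02,0,0],0,-1],
    [[-0.02,0,0],0,-1],
    [[-0.02,0,0],0,-1],
    [[-0.02,0,0],0,-1],
    [[-0.02,0,0],0,-1],
  ],
)

```text
time_s: 6.3
eef_pos: [0.4653, -0.0925, 0.0542]
tool_rot: [0.276, -3.129, -0.0]
contact_force: [-0.8, -0.9, -0.2]
opening: 0.0002
grasp_force: 0.7
```

send_rows(
  increments=[
    [[-0.02,0,0],0,-1],
    [[-0.02,0,0],0,-1],
    [[-0.02,0,0],0,-1],
    [[-0.015,0,0],0,-1],
    [[-0.015,0,0],0,-1],
  ],
)

```text
time_s: 6.72
eef_pos: [0.4829, -0.0893, 0.0542]
tool_rot: [0.276, -3.129, -0.0]
contact_force: [-2.1, -0.2, -0.4]
opening: 0.0001
grasp_force: 0.8
```

```bash
python3 -c "
from h import *
cad()"
```

```text
6.7167 [-0.1086  0.0637  0.0542] [-2.1 -0.2 -0.4]
```

send_rows(
  increments=[
    [[-0.01,0,0],0,-1],
    [[-0.01,0,0],0,-1],
    [[-0.01,0,0],0,-1],
    [[-0.01,0,0],0,-1],
  ],
)

```text
time_s: 7.05
eef_pos: [0.4906, -0.088, 0.0543]
tool_rot: [0.276, -3.129, -0.0]
contact_force: [-2.5, -0.7, 0.7]
opening: 0.0002
grasp_force: 0.7
```

send_rows(
  increments=[
    [[-0.005,0,0],0,-1],
    [[-0.005,0,0],0,-1],
  ],
)

```text
time_s: 7.22
eef_pos: [0.4925, -0.0877, 0.0543]
tool_rot: [0.276, -3.129, -0.0]
contact_force: [-2.2, 1.1, 1.1]
opening: 0.0004
grasp_force: 0.7
```

send_rows(
  increments=[
    [[-0.005,0,0],0,-1],
  ],
)

```text
time_s: 7.3
eef_pos: [0.4935, -0.0875, 0.0543]
tool_rot: [0.276, -3.129, -0.0]
contact_force: [-1.1, 0.7, 0.4]
opening: -0.0001
grasp_force: 0.7
```

send_rows(
  increments=[
    [[-0.005,0,0],0,-1],
  ],
)

```text
time_s: 7.38
eef_pos: [0.4945, -0.0873, 0.0543]
tool_rot: [0.276, -3.129, -0.0]
contact_force: [-1.4, 0.9, 0.6]
opening: 0.0002
grasp_force: 0.7
```

send_rows(
  increments=[
    [[-0.005,0,0],0,-1],
  ],
)

```text
time_s: 7.47
eef_pos: [0.4955, -0.0871, 0.0543]
tool_rot: [0.276, -3.129, -0.0]
contact_force: [-1.9, 0.8, 0.7]
opening: 0.0001
grasp_force: 0.7
```

send_rows(
  increments=[
    [[-0.005,0,0],0,-1],
  ],
)

```text
time_s: 7.55
eef_pos: [0.4963, -0.087, 0.0543]
tool_rot: [0.276, -3.129, -0.0]
contact_force: [-5.2, 0.6, 3.3]
opening: -0.0002
grasp_force: 2.4
```

send_rows(
  increments=[
    [[-0.005,0,0],0,-1],
  ],
)

```text
time_s: 7.63
eef_pos: [0.4963, -0.087, 0.0542]
tool_rot: [0.275, -3.127, 0.0]
contact_force: [-8.0, 0.5, 6.6]
opening: 0.0001
grasp_force: 4.0
```

Both drawers are home: the two contact points give a 10.4° yaw, so the fronts are flush. Next is the lid, which means retracting, going up, and moving over to behind it.

send_rows(
  increments=[
    [[0.05,0,0],0,-1],
    [[0.1,0,0],0,-1],
    [[0.05,0,-0.1],0,-1],
    [[0,0,-0.2],0,-1],
    [[0,0,-0.2],0,-1],
  ],
)

```text
time_s: 8.05
eef_pos: [0.4564, -0.0942, 0.1549]
tool_rot: [0.275, -3.128, 0.0]
contact_force: [1.7, 0.2, 0.5]
opening: -0.0003
grasp_force: 0.0
```

send_rows(
  increments=[
    [[0,0,-0.2],0,-1],
    [[0,0,-0.2],0,-1],
    [[0,0,-0.2],0,-1],
    [[0,0,-0.1],0,-1],
    [[0,0,0],0,-1],
  ],
)

```text
time_s: 8.47
eef_pos: [0.4604, -0.0944, 0.3002]
tool_rot: [-0.275, 3.117, -0.003]
contact_force: [-0.5, 0.7, -0.2]
opening: 0.0001
grasp_force: 0.0
```

Run:
```python
from h import *
import cv2
cad()
a=[]
for n,(y,x) in(('top',(130,250)),('scene',(110,95))):
    c=capture(n)['color'][y:y+130,x:x+165,::-1];a.append(cv2.resize(c,None,fx=2.4,fy=2.4,interpolation=cv2.INTER_CUBIC))
cv2.imwrite('pics/p2.png',np.hstack(a))
```

```text
8.4667 [-0.1317  0.0626  0.3002] [-0.5  0.7 -0.2]
```

View pics/p2.png

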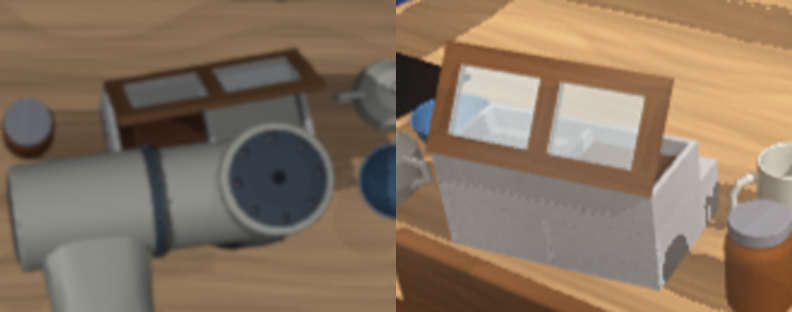

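The left drawer is in and the caddy and lid are unchanged (lid free edge at about (445,42)-(672,78) in the right half). Moving over the lid now.

send_rows(
  increments=[
    [[-0.14,-0.045,0],0,-1],
    [[-0.14,-0.045,0],0,-1],
    [[-0.14,-0.045,0],0,-1],
    [[-0.14,-0.045,0],0,-1],
    [[-0.14,-0.045,0],0,-1],
  ],
)

```text
time_s: 8.98
eef_pos: [0.6046, -0.1138, 0.2926]
tool_rot: [0.276, -3.128, -0.001]
contact_force: [0.7, 0.6, 0.5]
opening: 0.0003
grasp_force: 0.0
```

send_rows(
  increments=[
    [[-0.14,-0.045,0],0,-1],
    [[-0.14,-0.045,0],0,-1],
    [[0,0,0],0,-1],
    [[0,0,0],0,-1],
  ],
)

```text
time_s: 9.32
eef_pos: [0.6628, -0.1215, 0.2896]
tool_rot: [0.275, -3.123, -0.002]
contact_force: [-0.1, 0.2, -0.2]
opening: 0.0004
grasp_force: 0.0
```

```bash
python3 -c "
from h import *
cad();print(read_state()['joint_positions'],read_state()['tool_rot'])"
```

```text
9.3167 [0.0628 0.0005 0.2896] [-0.1  0.2 -0.2]
[ 4.94598315e-02  5.27535458e-01  6.79582778e-01 -7.34581813e-04
 -1.72925814e+00 -1.44484462e+00] [ 2.74801009e-01 -3.12314387e+00 -1.52134322e-03]
```

send_rows(
  increments=[
    [[0,0,0.09],0,-1],
    [[0,0,0.09],0,-1],
    [[0,0,0.09],0,-1],
    [[0,0,0],0,-1],
  ],
)

```text
time_s: 9.65
eef_pos: [0.6594, -0.1209, 0.2365]
tool_rot: [0.275, -3.123, -0.003]
contact_force: [0.9, 0.4, -1.1]
opening: 0.0001
grasp_force: 0.0
```

send_rows(
  increments=[
    [[0.02,0,0.01],0,-1],
    [[0.02,0,0.01],0,-1],
    [[0.02,0,0.01],0,-1],
    [[0.02,0,0.01],0,-1],
  ],
)

```text
time_s: 9.98
eef_pos: [0.6461, -0.1245, 0.2336]
tool_rot: [-0.276, 3.127, -0.001]
contact_force: [0.1, -0.0, 0.2]
opening: 0.0004
grasp_force: 0.0
```

```bash
python3 -c "
from h import *
cad()"
```

```text
9.9833 [0.0459 0.0004 0.2336] [ 0.1 -0.   0.2]
```

send_rows(
  increments=[
    [[0.019,0,0.018],0,-1],
    [[0.019,0,0.018],0,-1],
    [[0.019,0,0.018],0,-1],
    [[0.019,0,0.018],0,-1],
    [[0.019,0,0.018],0,-1],
  ],
)

```text
time_s: 10.4
eef_pos: [0.6276, -0.1279, 0.2145]
tool_rot: [-0.276, 3.128, -0.001]
contact_force: [-0.3, -0.2, 1.9]
opening: 0.0002
grasp_force: 1.0
```

send_rows(
  increments=[
    [[0.014,0,0.017],0,-1],
    [[0.014,0,0.017],0,-1],
    [[0.014,0,0.017],0,-1],
    [[0.014,0,0.017],0,-1],
  ],
)

```text
time_s: 10.73
eef_pos: [0.6163, -0.1298, 0.2005]
tool_rot: [-0.276, 3.129, -0.0]
contact_force: [-0.3, 0.9, 1.2]
opening: -0.0001
grasp_force: 1.0
```

```bash
python3 -c "
from h import *
cad()"
```

```text
10.7333 [0.0156 0.0005 0.2005] [-0.3  0.9  1.2]
```

send_rows(
  increments=[
    [[0.011,0,0.016],0,-1],
    [[0.011,0,0.016],0,-1],
    [[0.011,0,0.016],0,-1],
    [[0.011,0,0.016],0,-1],
  ],
)

```text
time_s: 11.07
eef_pos: [0.6076, -0.1313, 0.1875]
tool_rot: [0.276, -3.129, -0.0]
contact_force: [-0.1, -0.4, 2.0]
opening: -0.0
grasp_force: 0.9
```

send_rows(
  increments=[
    [[0.008,0,0.02],0,-1],
    [[0.008,0,0.02],0,-1],
    [[0.008,0,0.02],0,-1],
    [[0.008,0,0.02],0,-1],
  ],
)

```text
time_s: 11.4
eef_pos: [0.6013, -0.1324, 0.1713]
tool_rot: [0.276, -3.129, -0.0]
contact_force: [-0.8, -0.4, 2.2]
opening: 0.0
grasp_force: 0.9
```

send_rows(
  increments=[
    [[0.004,0,0.018],0,-1],
    [[0.004,0,0.018],0,-1],
    [[0.004,0,0.018],0,-1],
  ],
)

```text
time_s: 11.65
eef_pos: [0.599, -0.1328, 0.1607]
tool_rot: [0.276, -3.129, -0.0]
contact_force: [-0.4, 0.1, 2.1]
opening: 0.0
grasp_force: 0.9
```

```bash
python3 -c "
from h import *
cad()"
```

```text
11.65 [-0.0019  0.0006  0.1607] [-0.4  0.1  2.1]
```

send_rows(
  increments=[
    [[0,0,0.01],0,-1],
    [[0,0,0.01],0,-1],
    [[0,0,0.005],0,-1],
  ],
)

```text
time_s: 11.9
eef_pos: [0.5991, -0.1327, 0.1557]
tool_rot: [0.276, -3.129, -0.0]
contact_force: [-0.7, 0.0, 2.2]
opening: -0.0004
grasp_force: 0.9
```

send_rows(
  increments=[
    [[0,0,0.005],0,-1],
  ],
)

```text
time_s: 11.98
eef_pos: [0.5993, -0.1328, 0.155]
tool_rot: [-0.276, 3.129, -0.0]
contact_force: [-1.7, -0.6, 2.2]
opening: -0.0003
grasp_force: 0.9
```

send_rows(
  increments=[
    [[0,0,0.005],0,-1],
  ],
)

```text
time_s: 12.07
eef_pos: [0.5993, -0.1327, 0.1541]
tool_rot: [-0.276, 3.129, -0.0]
contact_force: [-1.4, -0.2, 1.4]
opening: -0.0001
grasp_force: 0.9
```

send_rows(
  increments=[
    [[0,0,0.005],0,-1],
  ],
)

```text
time_s: 12.15
eef_pos: [0.5993, -0.1328, 0.1531]
tool_rot: [-0.276, 3.129, -0.0]
contact_force: [-0.5, -0.7, 1.7]
opening: -0.0001
grasp_force: 0.9
```

send_rows(
  increments=[
    [[0,0,0.005],0,-1],
  ],
)

```text
time_s: 12.23
eef_pos: [0.5992, -0.1328, 0.1521]
tool_rot: [-0.276, 3.129, -0.0]
contact_force: [-1.6, -0.1, 3.2]
opening: 0.0001
grasp_force: 0.9
```

send_rows(
  increments=[
    [[0,0,0.005],0,-1],
  ],
)

```text
time_s: 12.32
eef_pos: [0.5991, -0.1328, 0.151]
tool_rot: [0.276, -3.129, 0.0]
contact_force: [-1.7, -0.6, 2.5]
opening: 0.0002
grasp_force: 1.0
```

send_rows(
  increments=[
    [[0,0,0.005],0,-1],
  ],
)

```text
time_s: 12.4
eef_pos: [0.5992, -0.1328, 0.15]
tool_rot: [0.276, -3.129, 0.0]
contact_force: [-0.3, 0.1, 2.1]
opening: 0.0001
grasp_force: 0.9
```

send_rows(
  increments=[
    [[0,0,0.005],0,-1],
  ],
)

```text
time_s: 12.48
eef_pos: [0.5992, -0.1328, 0.149]
tool_rot: [0.276, -3.129, 0.0]
contact_force: [-0.3, -0.2, 1.4]
opening: 0.0001
grasp_force: 0.9
```

send_rows(
  increments=[
    [[0,0,0.005],0,-1],
  ],
)

```text
time_s: 12.57
eef_pos: [0.5992, -0.1328, 0.148]
tool_rot: [0.276, -3.129, 0.0]
contact_force: [-1.1, 0.5, 2.6]
opening: -0.0001
grasp_force: 0.9
```

send_rows(
  increments=[
    [[0,0,0.005],0,-1],
  ],
)

```text
time_s: 12.65
eef_pos: [0.5992, -0.1328, 0.147]
tool_rot: [0.276, -3.129, 0.0]
contact_force: [-1.5, -0.5, 1.7]
opening: -0.0002
grasp_force: 0.9
```

send_rows(
  increments=[
    [[0,0,0.005],0,-1],
  ],
)

```text
time_s: 12.73
eef_pos: [0.5992, -0.1328, 0.146]
tool_rot: [0.276, -3.129, -0.0]
contact_force: [-0.8, 0.3, 2.2]
opening: 0.0
grasp_force: 0.9
```

send_rows(
  increments=[
    [[0,0,0.005],0,-1],
  ],
)

```text
time_s: 12.82
eef_pos: [0.5992, -0.1328, 0.145]
tool_rot: [0.276, -3.129, -0.0]
contact_force: [-0.7, -1.2, 1.9]
opening: -0.0
grasp_force: 0.9
```

send_rows(
  increments=[
    [[0,0,0.005],0,-1],
  ],
)

```text
time_s: 12.9
eef_pos: [0.5992, -0.1328, 0.144]
tool_rot: [0.276, -3.129, -0.0]
contact_force: [-1.4, -1.5, 2.4]
opening: -0.0
grasp_force: 0.9
```

Run:
```python
from h import *
import cv2
cad()
c=capture('scene')['color'][100:230,90:260,::-1]
cv2.imwrite('pics/p3.png',cv2.resize(c,None,fx=4.5,fy=4.5,interpolation=cv2.INTER_CUBIC))
```

```text
12.9 [-0.0018  0.0006  0.144 ] [-1.4 -1.5  2.4]
```

View pics/p3.png

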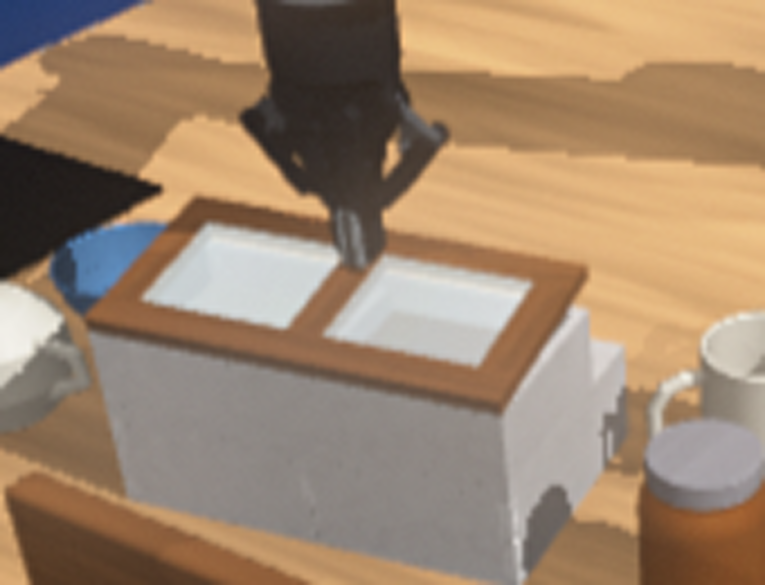

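The lid at (330,300) is nearly shut, with a small gap left near its front corner (585,290). I keep pressing until the force rises.

send_rows(
  increments=[
    [[0,0,0.005],0,-1],
    [[0,0,0.005],0,-1],
  ],
)

```text
time_s: 13.12
eef_pos: [0.5992, -0.1328, 0.142]
tool_rot: [-0.276, 3.129, -0.0]
contact_force: [-1.4, 0.1, 2.7]
opening: -0.0001
grasp_force: 0.9
```

send_rows(
  increments=[
    [[0,0,0.005],0,-1],
  ],
)

```text
time_s: 13.2
eef_pos: [0.5991, -0.1328, 0.141]
tool_rot: [0.276, -3.129, 0.0]
contact_force: [-0.2, -0.4, 2.1]
opening: -0.0006
grasp_force: 0.9
```

send_rows(
  increments=[
    [[0,0,0.005],0,-1],
  ],
)

```text
time_s: 13.28
eef_pos: [0.5992, -0.1328, 0.1399]
tool_rot: [0.276, -3.129, -0.0]
contact_force: [-0.7, -1.0, 1.9]
opening: -0.0001
grasp_force: 0.9
```

send_rows(
  increments=[
    [[0,0,0.005],0,-1],
  ],
)

```text
time_s: 13.37
eef_pos: [0.5991, -0.1328, 0.139]
tool_rot: [0.276, -3.129, -0.0]
contact_force: [-2.4, -0.4, 1.4]
opening: -0.0002
grasp_force: 0.9
```

send_rows(
  increments=[
    [[0,0,0.005],0,-1],
  ],
)

```text
time_s: 13.45
eef_pos: [0.5991, -0.1328, 0.138]
tool_rot: [0.276, -3.129, -0.0]
contact_force: [-1.0, -0.7, 1.3]
opening: 0.0002
grasp_force: 0.9
```

send_rows(
  increments=[
    [[0,0,0.005],0,-1],
  ],
)

```text
time_s: 13.53
eef_pos: [0.5992, -0.1328, 0.137]
tool_rot: [0.276, -3.129, -0.0]
contact_force: [-1.9, -0.5, 2.0]
opening: 0.0001
grasp_force: 0.9
```

send_rows(
  increments=[
    [[0,0,0.005],0,-1],
  ],
)

```text
time_s: 13.62
eef_pos: [0.5991, -0.1328, 0.136]
tool_rot: [0.276, -3.129, -0.0]
contact_force: [-1.0, 0.2, 2.4]
opening: 0.0001
grasp_force: 0.9
```

send_rows(
  increments=[
    [[0,0,0.005],0,-1],
  ],
)

```text
time_s: 13.7
eef_pos: [0.5992, -0.1328, 0.135]
tool_rot: [0.276, -3.129, -0.0]
contact_force: [-1.0, -0.3, 1.7]
opening: -0.0002
grasp_force: 0.9
```

Run:
```python
from h import *
import cv2
cad()
c=capture('scene')['color'][100:230,90:260,::-1]
cv2.imwrite('pics/p4.png',cv2.resize(c,None,fx=4.5,fy=4.5,interpolation=cv2.INTER_CUBIC))
```

```text
13.7 [-0.0017  0.0006  0.135 ] [-1.  -0.3  1.7]
```

View pics/p4.png

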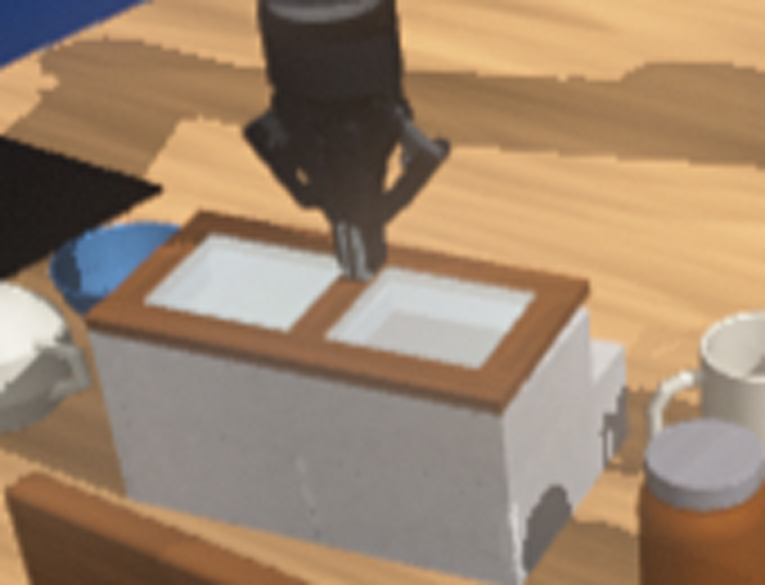

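The lid's front corner has dropped to (587,283) and is nearly on the rim. Continuing.

send_rows(
  increments=[
    [[0,0,0.005],0,-1],
  ],
)

```text
time_s: 13.83
eef_pos: [0.5992, -0.1327, 0.1341]
tool_rot: [-0.276, 3.129, -0.0]
contact_force: [-1.3, 0.2, 2.7]
opening: 0.0005
grasp_force: 0.9
```

send_rows(
  increments=[
    [[0,0,0.005],0,-1],
  ],
)

```text
time_s: 13.92
eef_pos: [0.5992, -0.1328, 0.133]
tool_rot: [-0.276, 3.129, 0.0]
contact_force: [-1.2, -0.3, 1.8]
opening: -0.0001
grasp_force: 0.9
```

send_rows(
  increments=[
    [[0,0,0.005],0,-1],
  ],
)

```text
time_s: 14.0
eef_pos: [0.5991, -0.1328, 0.132]
tool_rot: [0.276, -3.129, 0.0]
contact_force: [-2.0, -0.4, 1.8]
opening: 0.0002
grasp_force: 0.9
```

send_rows(
  increments=[
    [[0,0,0.005],0,-1],
  ],
)

```text
time_s: 14.08
eef_pos: [0.5991, -0.1328, 0.131]
tool_rot: [0.276, -3.129, -0.0]
contact_force: [-1.0, -0.2, 1.8]
opening: 0.0002
grasp_force: 0.9
```

send_rows(
  increments=[
    [[0,0,0.005],0,-1],
  ],
)

```text
time_s: 14.17
eef_pos: [0.5992, -0.1328, 0.1299]
tool_rot: [0.276, -3.129, -0.0]
contact_force: [-1.3, 0.3, 2.8]
opening: 0.0
grasp_force: 0.9
```

Run:
```python
from h import *
import cv2
cad()
c=capture('scene');f=192/np.tan(np.radians(c['fov_y'])/2)
def proj(p):
    q=np.linalg.inv(c['pose'])@[*p,1];return np.array([c['cx']+f*q[0]/-q[2],c['cy']-f*q[1]/-q[2]])
p=read_state()['eef_pos'];im=cv2.resize(c['color'][100:230,90:260,::-1],None,fx=4.5,fy=4.5,interpolation=cv2.INTER_CUBIC)
P=lambda p:(proj(p)-[90,100])*4.5+1.75
print('TCP',P(p),'tip',P(p-[0,0,.019]))
y=np.radians(10.3);X=np.array([np.cos(y),np.sin(y),0]);Y=np.array([-X[1],X[0],0]);C=np.array([.601,-.133,0])
for h in(0,.05,.1,.15):
    e=[.085-.125*np.cos(h)+.01*np.sin(h),.125+.125*np.sin(h)+.01*np.cos(h)]
    for s in(1,-1):print(h,s,P(C+X*e[0]+Y*.135*s+[0,0,e[1]]))
print('hingetop',P(C+X*.085+Y*.135+[0,0,.135]),P(C+X*.085-Y*.135+[0,0,.135]))
cv2.imwrite('pics/p5.png',im)
```

```text
14.1667 [-0.0018  0.0006  0.1299] [-1.3  0.3  2.8]
TCP [362.85508853 287.00146852] tip [366.60359637 313.83732876]
0 1 [591.68699879 286.35883093]
0 -1 [204.04010768 215.81543787]
0.05 1 [590.7258301  277.87396576]
0.05 -1 [201.80731259 207.62921996]
0.1 1 [589.55261837 269.63297745]
0.1 -1 [199.2947032  199.66031895]
0.15 1 [588.16714876 261.65462874]
0.15 -1 [196.50416014 191.92678963]
hingetop [500.68059087 396.15209905] [ 84.65611669 311.69404276]
```

View pics/p5.png

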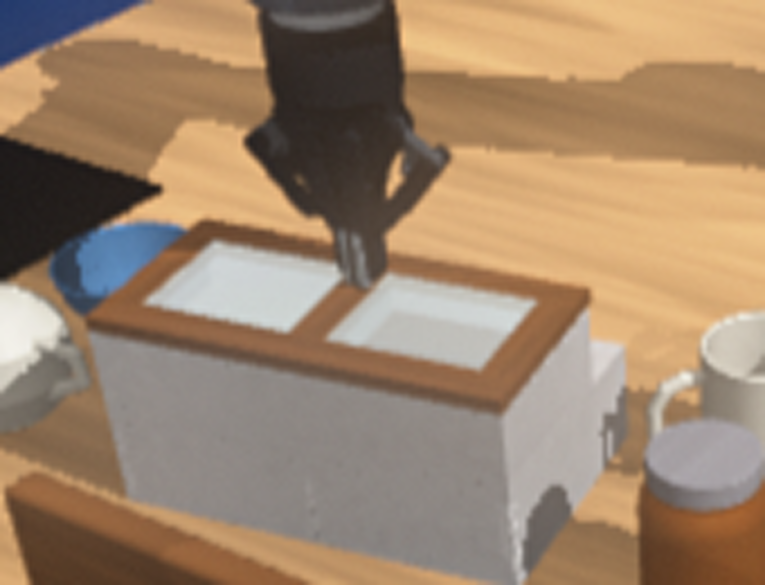

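The finger is at (360,283). The lid's front corner (590,290) is still a few pixels above where it should lie shut, allowing for the offset at the hinge edge. I go on until the force rises.

send_rows(
  increments=[
    [[0,0,0.005],0,-1],
  ],
)

```text
time_s: 14.3
eef_pos: [0.5992, -0.1328, 0.1291]
tool_rot: [-0.276, 3.129, -0.0]
contact_force: [-1.5, 0.1, 1.8]
opening: -0.0001
grasp_force: 0.9
```

send_rows(
  increments=[
    [[0,0,0.005],0,-1],
  ],
)

```text
time_s: 14.38
eef_pos: [0.5992, -0.1328, 0.1281]
tool_rot: [0.276, -3.129, 0.0]
contact_force: [-2.8, 0.4, 7.2]
opening: -0.0002
grasp_force: 4.9
```

send_rows(
  increments=[
    [[0,0,0.005],0,-1],
  ],
)

```text
time_s: 14.47
eef_pos: [0.5992, -0.1328, 0.128]
tool_rot: [-0.276, 3.129, -0.001]
contact_force: [-5.8, 0.9, 11.3]
opening: 0.0
grasp_force: 5.9
```

send_rows(
  increments=[
    [[0,0,0.005],0,-1],
  ],
)

```text
time_s: 14.55
eef_pos: [0.5993, -0.1328, 0.128]
tool_rot: [-0.276, 3.128, -0.001]
contact_force: [-8.1, 3.0, 16.1]
opening: 0.0003
grasp_force: 8.1
```

The lid is shut: the force rose to 16 N with no further motion. I lift off, retreat, and check the drawers from above.

send_rows(
  increments=[
    [[0,0,-0.05],0,-1],
    [[0,0,-0.15],0,-1],
    [[0,0,-0.2],0,-1],
    [[0,0,-0.2],0,-1],
    [[0,0,-0.2],0,-1],
  ],
)

```text
time_s: 14.97
eef_pos: [0.599, -0.1326, 0.2881]
tool_rot: [-0.276, 3.129, 0.0]
contact_force: [2.0, 0.5, 0.3]
opening: 0.0
grasp_force: 0.0
```

send_rows(
  increments=[
    [[0.17,-0.08,0],0,-1],
    [[0.17,-0.08,0],0,-1],
    [[0.17,-0.08,0],0,-1],
    [[0.17,-0.08,0],0,-1],
    [[0.17,-0.08,0],0,-1],
  ],
)

```text
time_s: 15.38
eef_pos: [0.4446, -0.2418, 0.2863]
tool_rot: [-0.277, 3.128, -0.0]
contact_force: [0.8, 0.0, 0.1]
opening: -0.0002
grasp_force: 0.0
```

send_rows(
  increments=[
    [[0.17,-0.08,0],0,-1],
    [[0.12,-0.15,0],0,-1],
    [[0,-0.18,0],0,-1],
    [[0,-0.18,0],0,-1],
    [[0,-0.18,0],0,-1],
  ],
)

```text
time_s: 15.8
eef_pos: [0.4155, -0.4047, 0.2868]
tool_rot: [-0.276, 3.128, -0.001]
contact_force: [2.6, 0.0, 0.3]
opening: -0.0002
grasp_force: 0.0
```

Run:
```python
from h import *
import cv2
cad()
c=capture('top');cv2.imwrite('pics/top9.png',c['color'][...,::-1])
s=capture('scene');cv2.imwrite('pics/scene9.png',s['color'][...,::-1])
a=cv2.resize(c['color'][130:250,240:440,::-1],None,fx=4,fy=4,interpolation=cv2.INTER_CUBIC)
cv2.imwrite('pics/p6.png',a)
```

```text
15.8 [-0.2302 -0.2349  0.2868] [2.6 0.  0.3]
```

View pics/p6.png

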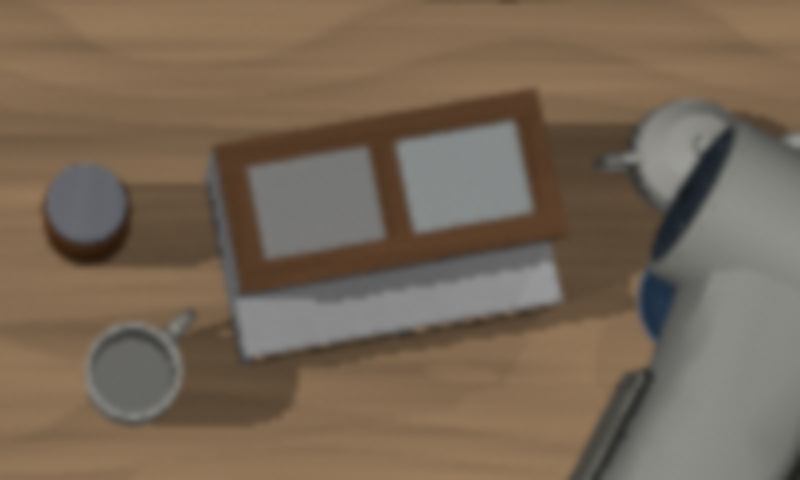

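From above, the ledge's front edge runs clear from (243,361) to (560,300), with both drawers flush. The lid lies flat, and the caddy, mug and jar have not moved. Handing in.

```bash
python3 -c "
from bench import hand_in
print(hand_in())"
```

```text
the job is handed in; nothing more can be done
None
```

Both drawers were pushed home, then the lid was pressed shut on the rim; the caddy, mug and jar had not moved in the last top view (bowl and teapot partly hidden by the arm, spoon not rechecked), and the job was handed in at about 16 s.

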